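# Park the lamp-house cover against the projector

### The arm

A 6-joint arm with a two-finger parallel gripper is mounted at the origin on the work surface. World frame = base frame: x ahead of the robot, y to its left, z up, the work surface at z = 0. Lengths are in m, angles in rad, forces in N, time in s.
With the tool pointing down it reaches from about 0.375 to 0.925 m from the base axis. Payload 5.7 kg.
Tool frame: the origin (TCP) lies at the very end of the fingers, on their centre line; the grasp point (between the pads) lies 19 mm behind it; z points along the fingers, y is the line along which they close (so a half turn about z gives the same grasp; the last joint's range is limited). The gripper opens to 85 mm and grips with 20 to 120 N. Pads are 22 mm wide; open, the fingers measure 114 mm over their backs; the gripper's body (76 mm by 85 mm) begins 54 mm behind the grasp point. The pads swing forward as they close: fully open they stand 13 mm farther back than shut.
Start: joints at [-1.342, 0.359, 1.51, -0, 1.272, -0.115], TCP at [0.202, -0.565, 0.231] pointing down, gripper open.
Joint ranges: [-2.97, 2.97], [-1.01, 2.36], [0.21, 2.38], [-0.96, 4.11], [0.2, 2.71], [-2.98, 2.98]. Speed limits (rad/s): [2.39, 2.39, 3.14, 3.14, 3.14, 3.14].

### API

Orientations are given as a 3x3 rotation matrix whose columns are the frame's x, y, z axes.
In Python, from bench import monitor, eyes, bot gives the robot as it stands.
- The arm moves only by the tool carry_out, never from a script. Its argument "increments" is text: rows parted by semicolons, each of 5 numbers parted by spaces: the shift along the tool's x, y, z in m, then the turn about the tool's z in degrees, then the opening, from 0 (shut) to 1 (fully open). A call has 1 to 20 rows; each row shifts and turns the commanded pose from where the row before left it, along the tool's axes as they then stand; what a row does not reach is not made up. A row lasts 1/8 s, in which the tool goes at most 62.5 mm and 10.7 degrees, less where a joint would pass 70% of its speed; a pose out of reach is approached as far as the arm can. A call with a gripper value outside its range is refused whole. The fingers move at their own pace and stop on an object; "force" is the grip in N (left out, the last holds). Time passes only in rows, so rows that do not move let the fingers close. It gives the time, the measured TCP pose, the force, the opening and the grip force at its end, in the units of the state.
- monitor.get_obs(): the state, without advancing time (a new reading comes with each control period).
- eyes.read_camera(name): name is "scene" or "top" or "wrist"; returns a dict with "pixels" (480x640x3 uint8, red, green, blue), "fx", "fy", "cx", "cy" (pixels), "R" (3x3) and "t" (3): a world point X has camera coordinates R X + t; the wrist camera has in their place "tool_from_camera" (4x4, takes a point from camera to tool coordinates, whose origin is the TCP and whose axes are the flange's). Camera axes: x right, y down, z forward; pixel columns grow to the right and rows downward; lengths in m; the calibration is good to about 2 mm. A picture is of the moment at which its call begins: read the wrist's pose just before it. There is no depth.
- bot.hand_in(): hands the job in; it is judged then, once.
The state is a dict: "clock": time; "joint_positions": joint angles; "joint_velocities": joint speeds; "tau": joint torques, N m; "eef_pos": TCP position; "ee_rot": TCP orientation; "wrist_force": force on the tool from outside, world axes, zero at the start; "torque": the same for the moment, N m; "finger_gap": finger opening in m; "grip_force": force on a finger pad.
Only numpy, scipy, OpenCV 4.12 (cv2) and the standard library are available. Lean on these libraries where they do the work, as an engineer would, in place of code of your own. Each camera call takes 0.05 s, during which the arm holds its last target. There are 200 camera calls.

### The job

Clear the loose filter frame off the mat by stacking it squarely on top of the pile of two frames, leaving the pile where it is. Then lean the green cover steeply against the projector's front wall, lip up and handle side facing out, roughly centred on the mat and square to the wall, with its foot on the mat between the red rib and the wall, close up against the red rib. Leave everything else on the bench where it is.

Things in the scene. Friction and masses are not known exactly. Their poses are not given: they have to be found in the camera images.
- projector: Fixed off-white projector chassis. Origin: foot of its front wall, mid-width, on the bench; x into the machine, y along the wall, z up. Wall upright, 320 mm wide, 104 high; flat deck behind, 240 mm deep, lamp parts to 55 mm above it from 105 mm back. In front a rubber mat, 4 mm thick, 150 mm deep, 220 wide, with two ribs parallel to the wall, each 8 mm thick, standing 12 above the mat.
- red_rib (a point): Middle of the foot, at the mat's top surface, of the face of the RED rib that looks at the wall: 43 mm from the wall. Axes as projector. The parked cover's foot goes between this rib and the wall.
- black_rib (a point): The same point on the BLACK rib, the one farther from the wall: 114 mm from the wall. A cover standing with its foot behind this rib and its back on the wall's top edge leans at about 42 deg from level, and stays there.
- wall_edge (a point): Middle of the top front edge of the chassis wall, 104 mm above the bench; the cover's back rests on this edge. Axes as projector.
- cover: Lamp-house cover: rigid green panel, steel strip along the foot, 0.22 to 0.37 kg. Origin mid back face; x from foot to lip, y along width, z out of the front (handle side). Flat part 172 (x -86 to 86) by 140 mm (y), 8 thick (z 0 to 8). At x = 86 a lip, same width, 8 mm thick, 36 long, goes on, bent 30 deg out of the plane towards +z. Starts lying flat, handle up.
- cover_handle (a point): Centre of the cover's handle: a solid black bar 12 mm thick (along cover x), 96 mm long (y), standing up to 32 mm proud of the front face (z 8 to 40); this point is at x = -6, z = 24 mm in the cover's frame. Axes as cover.
- cover_lip (a point): Centre of the bent lip, midway in its thickness (18 mm along the lip from the bend), axes as cover: the lip runs along (cos 30, 0, sin 30 deg). It sticks out above the chassis wall, also when the cover is parked, and can be pinched through its 8 mm thickness.
- cover_foot (a point): Middle of the cover's foot edge (x = -86, mid-thickness z = 4 mm), axes as cover.
- frame_c_mid (a point): Centre of the loose filter frame that lies on the mat between the two ribs: an aluminium slab 44 (x) by 56 (y) by 14 mm (z) with a round amber window, 80 g. Its y runs roughly along the ribs.
- frame_b_mid (a point): Centre of the upper one of two identical filter frames already piled squarely on the bench.
- frame_a_mid (a point): Centre of the lower frame of that pile.
- frame_c: The same frame as frame_c_mid; origin at the middle of its underside.
- knob: Black fluted knob, 42 mm wide, 33 mm high, standing on the chassis deck; origin under it. Leave alone.
- thumbwheel: Yellow thumbwheel, 56 mm wide, 15 mm high, lying on the chassis deck. Leave alone.
- lens: Black lens barrel standing up, 42 mm wide, 48 mm high, on the bench. Leave alone.
- oil: Pale oil bottle with a red cap, 44 mm wide, 105 mm high. Leave alone.
- spool: Grey film spool lying flat, 84 mm wide, 22 mm high. Leave alone.
- tin: Steel parts tin, 80 by 60 by 25 mm. Leave alone.
- screwdriver: Screwdriver lying on the bench. Leave alone.

How it is judged:
By the outcome, as a careful person would: the job done as asked, in the order asked, and still so for the second after the job is handed in, with the robot touching nothing.
It also fails if it takes over 72 s, if anything falls off the work surface, if the arm or the gripper's body presses on something with over 40 N, if the wrist force passes 120 N, or if a joint passes its speed limit or range.

## Working session

There is one attempt and no reset: what is moved stays moved. The work goes in short steps, Python scripts to look and compute and a tool call to move; the robot and the scene stay as the last step left them, time stands still between calls to the robot, and variables do not carry over. Pictures are saved under pics/ and viewed, at most 10 in all, crops included, and the job is handed in when it is done.

Besides the shell and the picture viewer there is one more tool, called as name(argument=value, ...) on one line, values as JSON. carry_out: Moves the arm, as the interface text tells. Its arguments: {"type":"object","properties":{"increments":{"type":"string"},"force":{"type":"number"}},"required":["increments"]}

```bash
ls; mkdir -p pics
cat > h.py <<'E'
import numpy as np, cv2
from bench import monitor, eyes, bot
np.set_printoptions(precision=4, suppress=True)
def snap(name,fn):
    o=monitor.get_obs(); c=eyes.read_camera(name)
    cv2.imwrite(f'pics/{fn}.png',cv2.cvtColor(c['pixels'],cv2.COLOR_RGB2BGR))
    if 'R' not in c:
        M=np.array(c['tool_from_camera']); Rw=np.array(o['ee_rot'])@M[:3,:3]; p=np.array(o['ee_rot'])@M[:3,3]+np.array(o['eef_pos'])
        c['R']=Rw.T; c['t']=-Rw.T@p
    np.savez(f'pics/{fn}.npz',**{k:np.array(c[k]) for k in('fx','fy','cx','cy','R','t')})
def ray(fn,u,v):
    c=np.load(f'pics/{fn}.npz'); d=np.array([(u-c['cx'])/c['fx'],(v-c['cy'])/c['fy'],1]); return -c['R'].T@c['t'], c['R'].T@d
def at_z(fn,u,v,z):
    o,d=ray(fn,u,v); return o+d*(z-o[2])/d[2]
def proj(fn,X):
    c=np.load(f'pics/{fn}.npz'); p=c['R']@np.array(X)+c['t']; return np.array([c['fx']*p[0]/p[2]+c['cx'],c['fy']*p[1]/p[2]+c['cy']])
E
python3 -c "
from h import *
snap('top','top0');snap('scene','scene0')
for n in('top0','scene0'):
  o,d=ray(n,320,240);print(o,d)
print(monitor.get_obs())"
```

```text
pics
[ 0.4749 -0.0641  1.1531] [ 0.0759  0.0331 -0.9968]
[ 1.067  -0.4088  0.9015] [-0.5245  0.3338 -0.7834]
{'clock': 0.1, 'joint_positions': array([-1.3421,  0.3594,  1.5113, -0.    ,  1.2725, -0.1151]), 'joint_velocities': array([ 0.0011,  0.001 , -0.0021,  0.0007,  0.0017,  0.0017]), 'tau': array([  0.0004, -52.8652, -27.9351,  -0.0001,   0.0051,  -0.    ]), 'eef_pos': array([ 0.2021, -0.5643,  0.2305]), 'ee_rot': array([[ 0.9415,  0.337 , -0.0004],
       [ 0.337 , -0.9415,  0.0016],
       [ 0.0002, -0.0017, -1.    ]]), 'wrist_force': array([ 0.2938,  0.2099, -0.6385]), 'torque': array([ 0.0428, -0.0335,  0.0249]), 'grip_force': 0.0, 'finger_gap': 0.08556082610905641}
```

View pics/top0.png

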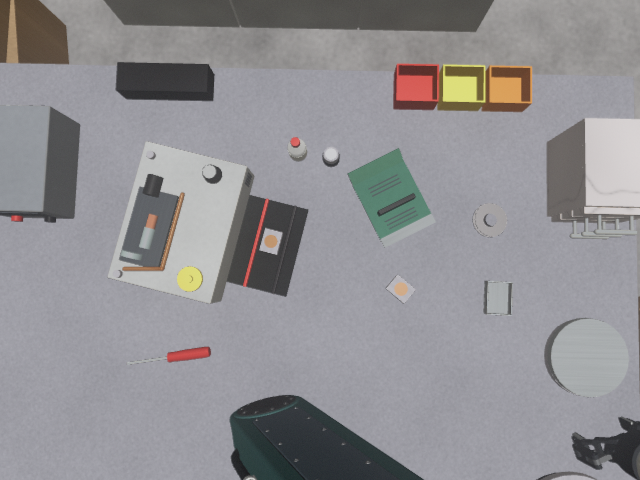

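View pics/scene0.png

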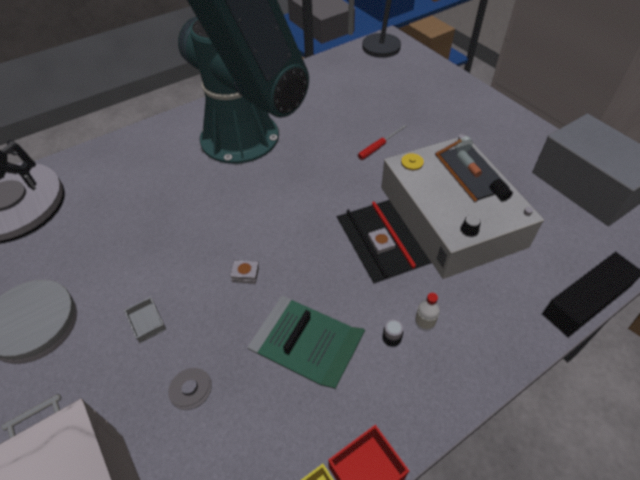

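```bash
python3 -c "
from h import *
a=cv2.imread('pics/top0.png')
cv2.imwrite('pics/c1.png',cv2.resize(a[140:310,205:445],None,fx=3.3,fy=3.3,interpolation=cv2.INTER_CUBIC))
for n,u,v,z in [('pr',250,169,.104),('pr2',212,303,.104),('mid',270,241,.018),('pile',400,289,.028),('cov',396,204,.04),('lip',410,232,.03)]:
  print(n,at_z('top0',u,v,z))"
```

```text
pr [0.7115 0.1329 0.104 ]
pr2 [0.4092 0.206  0.104 ]
mid [0.556  0.0942 0.018 ]
pile [ 0.4489 -0.2192  0.028 ]
cov [ 0.6497 -0.2051  0.04  ]
lip [ 0.5848 -0.2408  0.03  ]
```

View pics/c1.png

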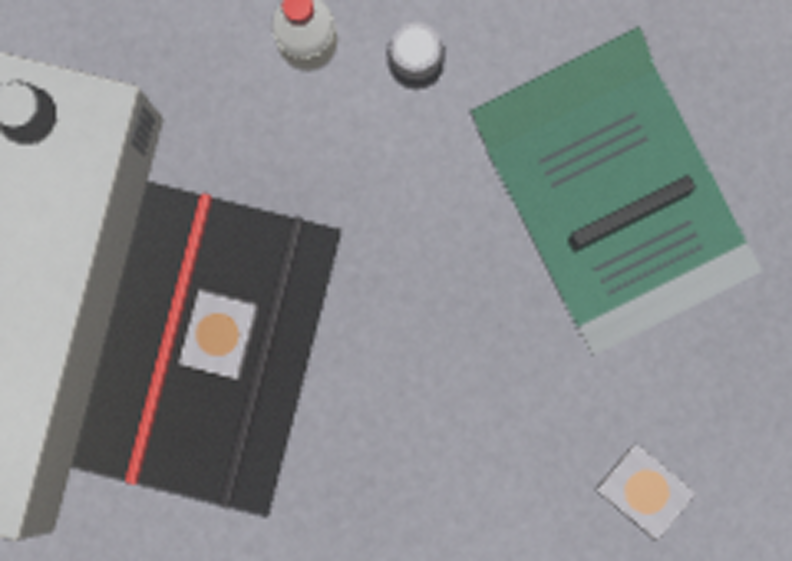

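```bash
cat >> h.py <<'E'
def C(cx,cy,z): return at_z('top0',205+cx/3.3,140+cy/3.3,z)
def ang(a): return np.degrees(np.arctan2(a[1],a[0]))
def plan(target,dirn,axis='y'):
    # shift needed in tool axes AFTER turning so tool axis lies along dirn (mod 180)
    o=monitor.get_obs();R=np.array(o['ee_rot']);p=np.array(o['eef_pos'])
    a=R[:,1] if axis=='y' else R[:,0]
    turn=-((ang(dirn)-ang(a)+90)%180-90)
    for t in (turn,turn-180*np.sign(turn)):
        c,s=np.cos(np.radians(t)),np.sin(np.radians(t)); Rn=R@np.array([[c,-s,0],[s,c,0],[0,0,1]])
        print('turn %.2f shift'%t, Rn.T@(np.array(target)-p)*1000,'mm j6',o['joint_positions'][5],'yaw',ang(Rn[:,0]))
E
python3 -c "
from h import *
c=[C(*q,.018) for q in[(200,290),(257,305),(240,379),(180,363)]]
print('c',np.mean(c,0),[np.linalg.norm(c[i]-c[i-1]) for i in range(4)],'ydir',ang(c[3]-c[0]),ang(c[2]-c[1]))
b=[C(*q,.028) for q in[(637,444),(694,494),(656,540),(597,490)]]
print('pile',np.mean(b,0),[np.linalg.norm(b[i]-b[i-1]) for i in range(4)],'ydir',ang(b[1]-b[0]),ang(b[2]-b[3]))
w=[C(140,88,.104),C(20,540,.104)];print('wall',w,np.mean(w,0),np.linalg.norm(w[1]-w[0]),ang(w[0]-w[1]))
m=[C(340,229,.004),C(268,516,.004)];print('mat outer',m,np.mean(m,0),np.linalg.norm(m[1]-m[0]),ang(m[0]-m[1]))
r=[C(208,195,.016),C(130,484,.016)];print('red',np.mean(r,0),ang(r[0]-r[1]))
h=[C(692,184,.04),C(575,241,.04)];print('handle',np.mean(h,0),np.linalg.norm(h[1]-h[0]),ang(h[0]-h[1]))
f=[C(762,270,.008),C(593,355,.008)];print('foot',np.mean(f,0),np.linalg.norm(f[1]-f[0]),ang(f[0]-f[1]))
plan([*np.mean(c,0)[:2],.06],c[3]-c[0])
"
```

```text
c [0.5554 0.0907 0.018 ] [np.float64(0.05539237689651131), np.float64(0.043331369869517244), np.float64(0.05552262400975625), np.float64(0.045507120617978396)] ydir 166.66913559483032 168.9147997951678
pile [ 0.4488 -0.221   0.028 ] [np.float64(0.0438961777110719), np.float64(0.054018074729648605), np.float64(0.04284733192515183), np.float64(0.055003070252358705)] ydir -130.0485968245925 -128.94195042569518
wall [array([0.7167, 0.1389, 0.104 ]), array([0.4078, 0.2081, 0.104 ])] [0.5622 0.1735 0.104 ] 0.3165948600965817 -12.613149050342303
mat outer [array([0.637 , 0.0054, 0.004 ]), array([0.4236, 0.0523, 0.004 ])] [0.5303 0.0289 0.004 ] 0.21848350966720903 -12.380214335034673
red [0.5515 0.1276 0.016 ] -13.072137663595386
handle [ 0.6489 -0.2075  0.04  ] 0.09390468476609252 -62.5502239975806
foot [ 0.5804 -0.2451  0.008 ] 0.13975558632257215 -61.91164006918156
turn -56.97 shift [718.5876 192.9639 171.4533] mm j6 -0.11511262992182278 yaw 76.66909489608932
turn 123.03 shift [-718.5876 -192.9639  171.4533] mm j6 -0.11511262992182278 yaw -103.33090510391068
```

carry_out(increments="0 0 0 -9.65 1;0 0 0 -9.65 1;0 0 0 -9.65 1;0 0 0 -9.65 1;0 0 0 -9.65 1;0 0 0 -9.65 1;0.0555 0.014 0 0 1;0.0555 0.014 0 0 1;0.0555 0.014 0 0 1;0.0555 0.014 0 0 1;0.0555 0.014 0 0 1;0.0555 0.014 0 0 1;0.0555 0.014 0 0 1;0.0555 0.014 0 0 1;0.0555 0.014 0 0 1;0.0555 0.014 0 0 1;0.0555 0.014 0 0 1;0.0555 0.014 0 0 1;0.0555 0.014 0 0 1")

```text
clock: 2.48
eef_pos: [0.5353, 0.1026, 0.2311]
ee_rot: [[0.214, 0.977, -0.0], [0.977, -0.214, -0.0], [-0.0, -0.0, -1.0]]
wrist_force: [0.2, -0.4, -0.8]
finger_gap: 0.0853
grip_force: 0.0
```

carry_out(increments="0 0 0.04 0 1;0 0 0.04 0 1;0 0 0 0 1;0 0 0 0 1")

```text
clock: 2.98
eef_pos: [0.5355, 0.1006, 0.1523]
ee_rot: [[0.215, 0.977, 0.001], [0.977, -0.215, 0.0], [0.0, 0.001, -1.0]]
wrist_force: [0.0, 0.5, 0.1]
finger_gap: 0.0856
grip_force: 0.0
```

```bash
python3 -c "
from h import *
snap('wrist','w1')
o=monitor.get_obs();print(o['eef_pos'],ang(o['ee_rot'][:,1]))
a=cv2.imread('pics/w1.png')
print(proj('w1',[.5554,.0907,.018]))"
```

```text
[0.5361 0.1006 0.1529] -12.423514295867273
[341.2795 228.9631]
```

View pics/w1.png

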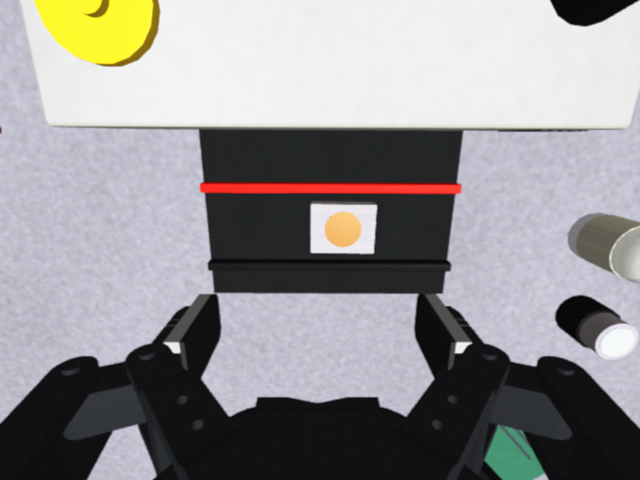

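carry_out(increments="-0.005 0.022 0 2 1;0 0 0.04 0 1;0 0 0.04 0 1;0 0 0.04 0 1;0 0 0 0 1;0 0 0 0 1")

```text
clock: 3.78
eef_pos: [0.5571, 0.0911, 0.0333]
ee_rot: [[0.249, 0.968, 0.003], [0.968, -0.249, 0.0], [0.001, 0.003, -1.0]]
wrist_force: [0.1, 0.4, 0.1]
finger_gap: 0.0852
grip_force: 0.0
```

```bash
python3 -c "
from h import *
plan([.5562,.0905,.006],[np.cos(np.radians(-14.4)),np.sin(np.radians(-14.4))])"
```

```text
turn -0.02 shift [-0.7796 -0.7692 27.3171] mm j6 0.2911468610085207 yaw 75.60015842541902
turn 179.98 shift [ 0.7796  0.7692 27.3171] mm j6 0.2911468610085207 yaw -104.39984157458098
```

carry_out(increments="-0.001 -0.001 0.014 0 1;0 0 0.0145 0 1;0 0 0 0 0.7;0 0 0 0 0.5;0 0 0 0 0.5;0 0 0 0 0.5;0 0 0 0 0.5", force=35)

```text
clock: 4.65
eef_pos: [0.5542, 0.0904, 0.0029]
ee_rot: [[0.249, 0.969, 0.0], [0.969, -0.249, 0.0], [0.0, 0.0, -1.0]]
wrist_force: [-0.5, 1.1, -0.5]
finger_gap: 0.0551
grip_force: 37.5
```

carry_out(increments="0 0 -0.02 0 0.5;0 0 -0.04 0 0.5;0 0 -0.04 0 0.5;0 0 -0.02 0 0.5;0 0 0 0 0.5")

```text
clock: 5.28
eef_pos: [0.5555, 0.0905, 0.1244]
ee_rot: [[0.249, 0.969, 0.004], [0.969, -0.249, 0.0], [0.001, 0.004, -1.0]]
wrist_force: [0.0, 0.2, -0.4]
finger_gap: 0.055
grip_force: 37.5
```

```bash
python3 -c "
from h import *
print(monitor.get_obs()['finger_gap'])
a=np.radians(-129.5)
plan([.4488,-.221,.10],[np.cos(a),np.sin(a)])"
```

```text
0.055033175862887466
turn -64.90 shift [-115.7421 -308.2447   23.9569] mm j6 0.28989862390771176 yaw 140.49991622660798
turn 115.10 shift [115.7421 308.2447  23.9569] mm j6 0.28989862390771176 yaw -39.50008377339203
```

carry_out(increments="0 0 0 -10 0.5;0 0 0 -10 0.5;0 0 0 -10 0.5;0 0 0 -10 0.5;0 0 0 -10 0.5;0 0 0 -10 0.5;0 0 0 -4.9 0.5;-0.024 -0.044 0 0 0.5;-0.024 -0.044 0 0 0.5;-0.024 -0.044 0 0 0.5;-0.024 -0.044 0 0 0.5;-0.024 -0.044 0 0 0.5;-0.024 -0.044 0 0 0.5;-0.024 -0.044 0 0 0.5;0 0 0 0 0.5;0 0 0 0 0.5")

```text
clock: 7.28
eef_pos: [0.4869, -0.2533, 0.1215]
ee_rot: [[-0.771, 0.637, -0.002], [0.637, 0.771, 0.002], [0.003, 0.0, -1.0]]
wrist_force: [-0.3, 0.7, -0.8]
finger_gap: 0.0552
grip_force: 37.6
```

```bash
python3 -c "
from h import *
snap('wrist','w2')
o=monitor.get_obs();print(o['eef_pos'],ang(o['ee_rot'][:,1]),o['finger_gap'])
print(proj('w2',[.4488,-.221,.028]))"
```

```text
[ 0.4871 -0.2528  0.1217] 50.50419516682648 0.05507447387284139
[318.896  169.3276]
```

View pics/w2.png

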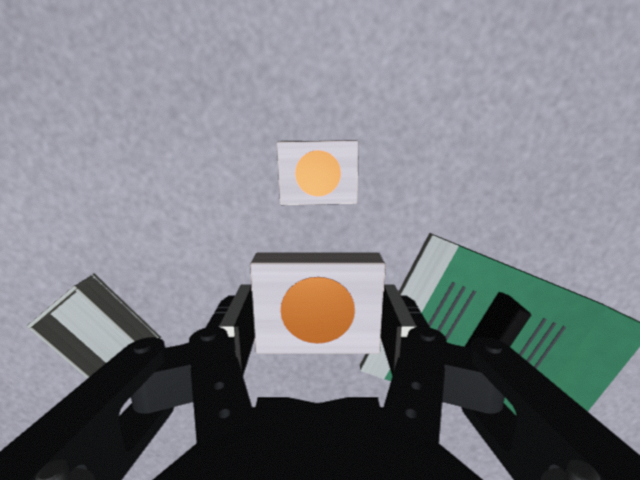

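```bash
python3 -c "
from h import *
p=np.array([.4871,-.2528,.1217]);R=np.array([[-0.771,.637,0],[.637,.771,0],[0,0,-1]])
T=lambda u,v,z:R.T@(at_z('w2',u,v,z)-p)*1000
print('held',T(318,310,.1368))
for q in[(251,265),(384,265),(380,353),(257,353)]:print(T(*q,.1368))
print('pile',T(318,173,.028))
for q in[(277.5,141.5),(358,141),(357,204),(280,205)]:print(T(*q,.028))
"
```

```text
held [  0.7316  -0.5267 -15.1   ]
[ 21.5396 -28.3021 -15.1   ]
[ 21.6628  26.7184 -15.1   ]
[-20.9276  27.4705 -15.1   ]
[-21.0668 -27.9719 -15.1   ]
pile [47.2384 -0.501  93.7   ]
[ 68.5163 -28.291   93.7   ]
[68.9517 26.8199 93.7   ]
[25.1444 27.7341 93.7   ]
[ 24.2941 -27.9279  93.7   ]
```

carry_out(increments="0.0232 0 0 -0.5 0.5;0.0232 0 0 0 0.5;0 0 0.03 0 0.5;0 0 0.03 0 0.5;0 0 0.02 0 0.5;0 0 0 0 0.5;0 0 0 0 0.5;0 0 0 0 0.5")

```text
clock: 8.32
eef_pos: [0.4527, -0.2249, 0.0437]
ee_rot: [[-0.777, 0.629, 0.001], [0.629, 0.777, -0.001], [-0.002, 0.0, -1.0]]
wrist_force: [-0.3, -0.9, -0.7]
finger_gap: 0.0551
grip_force: 37.6
```

```bash
python3 -c "
from h import *
p=np.array([.4871,-.2528,.1217]);R=np.array([[-0.771,.637,0],[.637,.771,0],[0,0,-1]])
o=monitor.get_obs();print(R.T@(o['eef_pos']-p)*1000,o['eef_pos'][2],ang(o['ee_rot'][:,1]),o['wrist_force'])
"
```

```text
[44.3499 -0.3935 77.9835] 0.043716456082938546 51.027591559934145 [-0.254  -0.9048 -0.7391]
```

carry_out(increments="0.002 0.0003 0.008 0 0.5;0 0 0.006 0 0.5;0 0 0.0015 0 0.5;0 0 0 0 0.5;0 0 0 0 0.5")

```text
clock: 8.95
eef_pos: [0.4506, -0.2234, 0.0273]
ee_rot: [[-0.777, 0.629, 0.0], [0.629, 0.777, 0.0], [-0.0, 0.0, -1.0]]
wrist_force: [0.2, 0.0, -0.5]
finger_gap: 0.0552
grip_force: 37.6
```

```bash
python3 -c "
from h import *
p=np.array([.4871,-.2528,.1217]);R=np.array([[-0.771,.637,0],[.637,.771,0],[0,0,-1]])
o=monitor.get_obs();print(R.T@(o['eef_pos']-p)*1000,o['eef_pos'][2],ang(o['ee_rot'][:,1]),o['wrist_force'])
"
```

```text
[46.8624 -0.5572 94.4021] 0.02729791900388938 50.99435304758428 [ 0.1594  0.0106 -0.513 ]
```

carry_out(increments="0 0 0.0006 0 0.5;0 0 0 0 0.55;0 0 0 0 0.6;0 0 0 0 0.75;0 0 0 0 0.9;0 0 0 0 0.9;0 0 -0.02 0 0.9;0 0 -0.04 0 0.9;0 0 -0.04 0 0.9;-0.045 0 0 0 0.9;0 0 0 0 0.9;0 0 0 0 0.9")

```text
clock: 10.45
eef_pos: [0.4846, -0.2509, 0.1261]
ee_rot: [[-0.777, 0.629, -0.002], [0.629, 0.777, 0.001], [0.002, -0.0, -1.0]]
wrist_force: [-0.3, 0.0, -0.1]
finger_gap: 0.0769
grip_force: 0.0
```

```bash
python3 -c "
from h import *
snap('wrist','w3')
o=monitor.get_obs();print(o['eef_pos'],ang(o['ee_rot'][:,1]),o['finger_gap'])
a=np.radians(-62.4)
plan([.6489,-.2075,.15],[np.cos(a),np.sin(a)],'x')
plan([.5625,.1745,.25],[np.cos(np.radians(-12.5)),np.sin(np.radians(-12.5))],'x')
a=cv2.imread('pics/w3.png');cv2.imwrite('pics/w3c.png',a[60:320])"
```

```text
[ 0.4841 -0.2506  0.1259] 50.9982788305879 0.07678965662811875
turn 23.40 shift [-38.0947 165.9528 -24.3761] mm j6 -1.494583301641729 yaw 117.59991811183929
turn -156.60 shift [  38.0947 -165.9528  -24.3761] mm j6 -1.494583301641729 yaw -62.40008188816071
turn -26.50 shift [  15.8127  432.1159 -123.5261] mm j6 -1.494583301641729 yaw 167.50009668938446
turn 153.50 shift [ -15.8127 -432.1159 -123.5261] mm j6 -1.494583301641729 yaw -12.499903310615538
```

View pics/w3c.png

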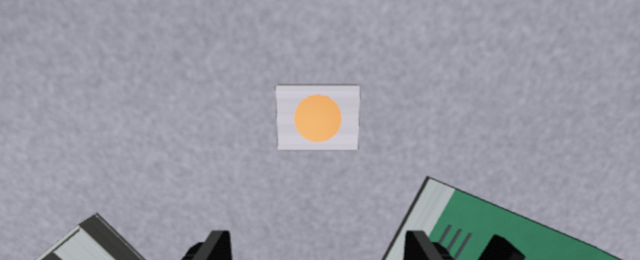

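carry_out(increments="0 0 0 7.8 1;0 0 0 7.8 1;0 0 0 7.8 1;-0.0095 0.0415 0 0 1;-0.0095 0.0415 0 0 1;-0.0095 0.0415 0 0 1;-0.0095 0.0415 0 0 1;0 0 0.03 0 1;0 0 0 0 1;0 0 0 0 1")

```text
clock: 11.75
eef_pos: [0.6491, -0.2081, 0.0967]
ee_rot: [[-0.463, 0.886, -0.002], [0.886, 0.463, 0.001], [0.001, -0.001, -1.0]]
wrist_force: [-0.7, -0.1, 0.1]
finger_gap: 0.0852
grip_force: 0.0
```

```bash
python3 -c "
from h import *
a=np.radians(-62.4)
plan([.6489,-.2075,.013],[np.cos(a),np.sin(a)],'x')
snap('wrist','w4')
p=cv2.imread('pics/w4.png');a=cv2.imread('pics/w4.png');cv2.imwrite('pics/w4c.png',a)
for z in (.01,.04): print(proj('w4',[.6489,-.2075,z]))"
```

```text
turn -0.02 shift [ 0.5271  0.1924 83.684 ] mm j6 -0.8929764674089485 yaw 117.60000000589538
turn 179.98 shift [-0.5271 -0.1924 83.684 ] mm j6 -0.8929764674089485 yaw -62.39999999410461
[317.5748 238.8966]
[317.5226 253.1082]
```

View pics/w4.png

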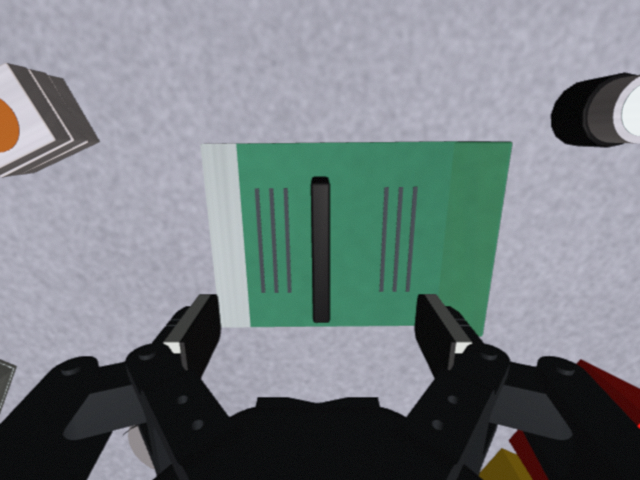

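carry_out(increments="0.0015 0.0015 0.04 0 1;0 0 0.03 0 1;0 0 0.0137 0 0.7;0 0 0 0 0.4;0 0 0 0 0;0 0 0 0 0;0 0 0 0 0;0 0 0 0 0;0 0 0 0 0", force=60)

```text
clock: 12.92
eef_pos: [0.6519, -0.2068, 0.0146]
ee_rot: [[-0.463, 0.886, 0.002], [0.886, 0.463, -0.001], [-0.002, 0.002, -1.0]]
wrist_force: [-0.1, 0.3, 6.1]
finger_gap: 0.011
grip_force: 60.1
```

carry_out(increments="0 0 -0.02 0 0;0 0 -0.04 0 0;0 0 -0.05 0 0;0 0 -0.05 0 0;0 0 -0.05 0 0;0 0 0 0 0;0 0 0 0 0")

```text
clock: 13.8
eef_pos: [0.65, -0.2059, 0.2227]
ee_rot: [[-0.463, 0.886, -0.001], [0.886, 0.463, 0.001], [0.001, -0.001, -1.0]]
wrist_force: [0.9, -0.4, -3.5]
finger_gap: 0.0108
grip_force: 58.9
```

```bash
python3 -c "
from h import *
o=monitor.get_obs();print(o['wrist_force'],o['torque'],o['finger_gap'],o['eef_pos'])
n=np.array([np.cos(np.radians(77.5)),np.sin(np.radians(77.5)),0])
W=np.array([.5625,.1745,0])
for d in (.055,.2): plan(W-n*d+[0,0,.2],n,'y')"
```

```text
[ 0.9031 -0.4065 -3.5479] [-0.0765  0.0891  0.0483] 0.010816840973585741 [ 0.65   -0.2059  0.2227]
turn -49.90 shift [167.6974 297.4571  23.049 ] mm j6 -0.889853361764508 yaw 167.49999102248572
turn 130.10 shift [-167.6974 -297.4571   23.049 ] mm j6 -0.889853361764508 yaw -12.500008977514293
turn -49.90 shift [167.6974 152.4571  22.9946] mm j6 -0.889853361764508 yaw 167.49999102248572
turn 130.10 shift [-167.6974 -152.4571   22.9946] mm j6 -0.889853361764508 yaw -12.500008977514293
```

carry_out(increments="0 0 0 -9.98 0;0 0 0 -9.98 0;0 0 0 -9.98 0;0 0 0 -9.98 0;0 0 0 -9.98 0;0.0168 0.0297 0 0 0;0.0168 0.0297 0 0 0;0.0168 0.0297 0 0 0;0.0168 0.0297 0 0 0;0.0168 0.0297 0 0 0;0.0168 0.0297 0 0 0;0.0168 0.0297 0 0 0;0.0168 0.0297 0 0 0;0.0168 0.0297 0 0 0;0.0168 0.0297 0 0 0;0 0 0.04 0 0;0 0 0.02 0 0;0 0 0 0 0;0 0 0 0 0")

```text
clock: 16.18
eef_pos: [0.5509, 0.1199, 0.1628]
ee_rot: [[-0.976, 0.217, -0.001], [0.217, 0.976, 0.0], [0.001, -0.0, -1.0]]
wrist_force: [0.8, 1.1, -2.5]
finger_gap: 0.0108
grip_force: 58.8
```

```bash
cat >> h.py <<'E'
n=np.array([np.cos(np.radians(77.5)),np.sin(np.radians(77.5)),0])
W=np.array([.5625,.1745,0])
def rel():
    o=monitor.get_obs();R=o['ee_rot'];e=np.array([n[1],-n[0],0]);q=o['eef_pos']-W
    print('d %.1f lat %.1f z %.1f mm'%(-q@n*1000,q@e*1000,o['eef_pos'][2]*1000),'yaw y',ang(R[:,1]),o['wrist_force'],o['torque'],o['finger_gap']*1000,o['grip_force'],o['clock'])
E
python3 -c "
from h import *
rel()
plan(W-n*.055+[0,0,.119],n,'y')"
```

```text
d 55.9 lat 0.5 z 162.8 mm yaw y 77.48760197309421 [ 0.7923  1.063  -2.4893] [-0.0137 -0.0046  0.0203] 10.800453245863254 58.80656540393829 16.175
turn -0.01 shift [ 0.4697  0.8635 43.7807] mm j6 -1.2608304296321502 yaw 167.49998593279574
turn 179.99 shift [-0.4697 -0.8635 43.7807] mm j6 -1.2608304296321502 yaw -12.50001406720428
```

carry_out(increments="0 0.001 0.02 0 0;0 0 0.02 0 0;0 0 0.003 0 0;0 0 0.0005 0 0;0 0 0 0 0;0 0 0 0 0")

```text
clock: 16.92
eef_pos: [0.5519, 0.121, 0.1203]
ee_rot: [[-0.976, 0.216, 0.001], [0.216, 0.976, 0.0], [-0.001, 0.001, -1.0]]
wrist_force: [-0.8, -0.3, -3.0]
finger_gap: 0.0109
grip_force: 58.8
```

```bash
python3 -c "
from h import *
rel()"
```

```text
d 54.5 lat 1.3 z 120.3 mm yaw y 77.49722201181632 [-0.8404 -0.3016 -2.996 ] [ 0.0597 -0.0411  0.0261] 10.854048570567747 58.79363179206848 16.925
```

carry_out(increments="0 0 0.001 0 0.1;0 0 0 0 0.15;0 0 0.001 0 0.18;0 0 0.002 0 0.21;0 0 0.002 0 0.24;0 0 0.002 0 0.27;0 0 0.002 0 0.3;0 0 0.0025 0 0.33;0 0 0.0025 0 0.36;0 0 0.0025 0 0.39;0 0 0.0025 0 0.42;0 0 0.0025 0 0.45;0 0 0.0025 0 0.48;0 0 0 0 0.5;0 0 0 0 0.5", force=20)

```text
clock: 18.8
eef_pos: [0.5514, 0.121, 0.0946]
ee_rot: [[-0.976, 0.216, 0.0], [0.216, 0.976, 0.0], [-0.0, 0.0, -1.0]]
wrist_force: [-0.3, -0.1, 0.1]
finger_gap: 0.0425
grip_force: 0.0
```

```bash
python3 -c "
from h import *
rel();snap('scene','s2');snap('wrist','w5')
a=cv2.imread('pics/s2.png')[130:330,300:560];a=cv2.resize(a,(520,400),interpolation=cv2.INTER_CUBIC)
b=cv2.resize(cv2.imread('pics/w5.png'),(280,210));c=np.zeros((400,800,3),np.uint8);c[:,:520]=a;c[:210,520:]=b;cv2.imwrite('pics/v8.png',c)"
```

```text
d 54.7 lat 0.8 z 94.6 mm yaw y 77.49714242232305 [-0.2927 -0.1345  0.0848] [0.0271 0.0057 0.0035] 42.47519760895647 0.0 18.8
```

View pics/v8.png

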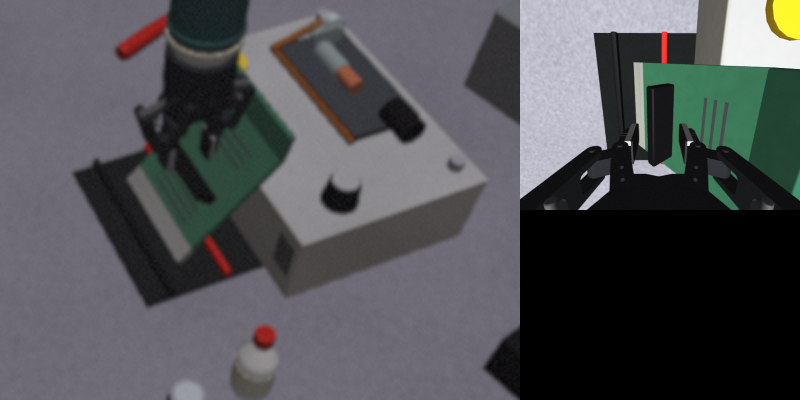

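carry_out(increments="0 0 -0.02 0 0.6;0 0 -0.04 0 1;0 0 -0.05 0 1;0 0 -0.05 0 1;0 0 0 0 1;0 0 0 0 1")

```text
clock: 19.65
eef_pos: [0.5509, 0.1209, 0.2543]
ee_rot: [[-0.976, 0.216, -0.0], [0.216, 0.976, 0.0], [0.0, 0.0, -1.0]]
wrist_force: [-0.4, 0.3, 0.2]
finger_gap: 0.085
grip_force: 0.0
```

```bash
python3 -c "
from h import *
rel();snap('wrist','w6');snap('top','t6')
def P(d,l,z): return W-n*d+np.array([n[1],-n[0],0])*l+[0,0,z]
for df in (91,100,112):
  th=np.arctan2(100,df);f=np.array([df,4.]);e=np.array([-np.cos(th),np.sin(th)]);nn=np.array([np.sin(th),np.cos(th)])
  l=np.array([-np.cos(th+np.pi/6),np.sin(th+np.pi/6)])
  b=f+172*e+nn*8;t=f+172*e+36*l
  for s in(-70,70): print(df,np.degrees(th),'liptop',proj('w6',P(t[0]/1e3,s/1e3,t[1]/1e3)),'footfront',proj('w6',P((f+8*nn)[0]/1e3,s/1e3,(f+8*nn)[1]/1e3)))
"
```

```text
d 54.8 lat 0.3 z 254.3 mm yaw y 77.49747138456286 [-0.357   0.3036  0.2405] [-0.0037  0.0172  0.0122] 84.98868807164321 0.0 19.65
91 47.69780563331631 liptop [449.3961 139.5525] footfront [280.443  136.8101]
91 47.69780563331631 liptop [428.5366 324.0462] footfront [283.8846 254.5941]
100 45.0 liptop [443.9041 139.3911] footfront [272.5848 136.7978]
100 45.0 liptop [424.3239 319.9838] footfront [276.807  254.6563]
112 41.76029970389787 liptop [435.2047 139.1925] footfront [262.0817 136.781 ]
112 41.76029970389787 liptop [417.4311 315.0364] footfront [267.3482 254.7245]
```

View pics/w6.png

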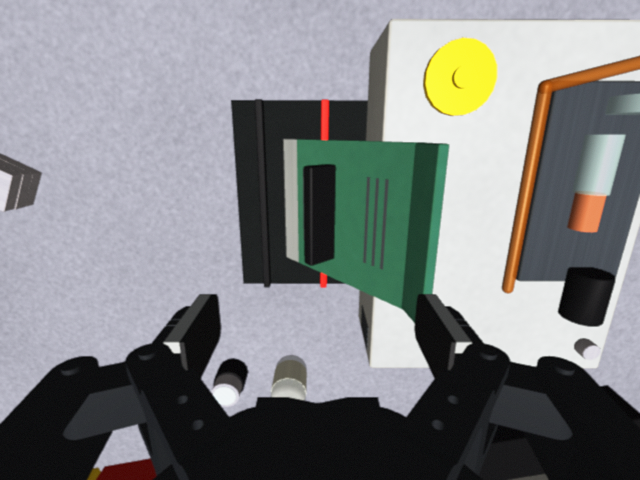

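carry_out(increments="-0.002 0.04 0 0 1;-0.002 0.04 0 0 1;0 0 0.03 0 1;0 0 0 0 1;0 0 0 0 1")

```text
clock: 20.38
eef_pos: [0.5722, 0.1978, 0.2241]
ee_rot: [[-0.976, 0.217, -0.002], [0.217, 0.976, -0.0], [0.001, -0.001, -1.0]]
wrist_force: [1.2, 0.1, -0.3]
finger_gap: 0.0854
grip_force: 0.0
```

```bash
python3 -c "
from h import *
rel()"
```

```text
d -24.8 lat 4.4 z 224.1 mm yaw y 77.47727147898001 [ 1.2131  0.0618 -0.2874] [-0.0018 -0.0277  0.036 ] 85.4074168526881 0.0 20.375
```

carry_out(increments="0 0 0.04 0 1;0 0 0.03 0 1;0 0 0.014 0 0.7;0 0 0 0 0.4;0 0 0 0 0.2;0 0 0 0 0;0 0 0 0 0;0 0 0 0 0;0 0 0 0 0", force=25)

```text
clock: 21.5
eef_pos: [0.5737, 0.1984, 0.1419]
ee_rot: [[-0.976, 0.216, 0.003], [0.216, 0.976, 0.0], [-0.003, 0.001, -1.0]]
wrist_force: [0.7, 0.4, 5.8]
finger_gap: 0.0119
grip_force: 25.0
```

```bash
python3 -c "
from h import *
rel()"
```

```text
d -25.8 lat 5.7 z 141.9 mm yaw y 77.51612682498198 [0.6808 0.3816 5.8004] [-0.5324  0.1609 -0.03  ] 11.908208790495978 25.035034966422245 21.5
```

carry_out(increments="0 0 -0.01 0 0;0 0 -0.01 0 0;0 0 -0.01 0 0;0 0 -0.015 0 0;0 0 -0.015 0 0;0 0 -0.02 0 0;0 0 0 0 0;0 0 0 0 0", force=50)

```text
clock: 22.5
eef_pos: [0.5722, 0.1982, 0.2202]
ee_rot: [[-0.976, 0.216, -0.001], [0.216, 0.976, 0.0], [0.001, 0.0, -1.0]]
wrist_force: [-1.0, 0.9, -3.3]
finger_gap: 0.0073
grip_force: 49.1
```

```bash
python3 -c "
from h import *
rel();snap('scene','s7');snap('wrist','w7')
a=cv2.imread('pics/s7.png')[110:310,320:560];a=cv2.resize(a,(480,400),interpolation=cv2.INTER_CUBIC)
b=cv2.resize(cv2.imread('pics/w7.png'),(320,240));c=np.zeros((400,800,3),np.uint8);c[:,:480]=a;c[:240,480:]=b;cv2.imwrite('pics/v9.png',c)"
```

```text
d -25.3 lat 4.4 z 220.2 mm yaw y 77.49763126508134 [-1.015   0.8522 -3.266 ] [ 0.136  -0.0081 -0.0625] 7.310521463128766 49.080541133880615 22.5
```

```bash
cat > fit.py <<'E'
from h import *
from scipy.optimize import minimize
XS=-61
def P(d,l,z): return W+np.outer(-np.asarray(d),n)/1e3+np.outer(np.asarray(l),[n[1],-n[0],0])/1e3+np.outer(np.asarray(z),[0,0,1])/1e3
def pts(p):
    th,df,zf,lat,yaw=p; t=np.radians(th); e=np.array([-np.cos(t),np.sin(t)]);m=np.array([np.sin(t),np.cos(t)])
    X=[(XS,8),(83.9,8),(86+36*.866-4,18+6.93)]
    out=[]
    for s in(-70,70):
        q=np.array([np.array([df,zf])+(x+86)*e+z*m for x,z in X]); out.append((q,s))
    c=np.cos(np.radians(yaw));sn=np.sin(np.radians(yaw)); A,B=[],[]
    R=[P(q[:,0]*0+q[:,0]+s*sn, q[:,0]*0+lat+s*c, q[:,1]) for q,s in out]
    return R
def fit(names,p0):
    data=[]
    for f in names:
        im=cv2.imread(f'pics/{f}.png').astype(int); b,g,r=im[...,0],im[...,1],im[...,2]
        G=((g>1.25*r)&(g>b+4)&(g>35)).astype(np.uint8)
        # drop the arm itself (dark teal): keep biggest blob near the prediction
        data.append((f,G,im.max(2)<50))
    def cost(p,full=False):
        t=0;R=pts(p)
        for f,G,occ in data:
            M=np.zeros(G.shape,np.uint8)
            for i in(0,1):
                q=[R[0][i],R[0][i+1],R[1][i+1],R[1][i]]
                cv2.fillPoly(M,[np.round(np.array([proj(f,x) for x in q])*16).astype(np.int32)],1,shift=4)
            x,y,w,h=cv2.boundingRect(M); K=np.zeros_like(M);K[max(y-15,0):y+h+15,max(x-15,0):x+w+15]=1
            ok=(K>0)&~occ; t+=((M!=G)&ok).sum()/max((M>0).sum(),1)
        return t
    best=None
    for s in (1,.4):
        S=np.array(p0)+s*np.vstack([np.zeros(5),np.diag([6,12,12,8,3])])
        r=minimize(cost,p0,method='Nelder-Mead',options=dict(initial_simplex=S,maxiter=250)); p0=r.x
    print(names,'th,df,zf,lat,yaw',r.x,'cost',r.fun); return r.x
E
python3 -c "
from fit import *
fit(['w6'],[48.5,88,4,4,0]);fit(['w6','t6'],[48.5,88,4,4,0])
o=monitor.get_obs()
fit(['w7'],[60,57,50,4,0]);fit(['w7','s7'],[60,57,50,4,0]);fit(['s7'],[60,57,50,4,0])"
```

```text
['w6'] th,df,zf,lat,yaw [46.9865 88.1045 10.2573  2.3579 -0.0835] cost 0.03461714809720312
['w6', 't6'] th,df,zf,lat,yaw [47.6948 87.3288 12.04    2.2173 -0.0949] cost 0.7622616892782245
['w7'] th,df,zf,lat,yaw [62.1409 64.1728 59.8268 -7.1668  1.5408] cost 0.21334858373141358
['w7', 's7'] th,df,zf,lat,yaw [57.3091 59.0758 66.8269  0.8845  0.7404] cost 0.13554879368606051
['s7'] th,df,zf,lat,yaw [58.8299 58.1963 64.331   2.4737  0.5012] cost 0.045304777594728174
```

carry_out(increments="0.001 0.007 0.003 0 0;0.001 0.007 0.003 0 0;0 0.007 0.004 0 0;0 0 0.004 0 0;0 0 0 0 0;0 0 0 0 0")

```text
clock: 23.35
eef_pos: [0.5752, 0.2189, 0.2066]
ee_rot: [[-0.976, 0.217, -0.0], [0.217, 0.976, -0.0], [0.0, -0.0, -1.0]]
wrist_force: [-0.6, 0.3, -3.2]
finger_gap: 0.0073
grip_force: 49.0
```

```bash
python3 -c "
from fit import *
rel();snap('scene','s8');fit(['s8'],[60,38,50,2,0])"
```

```text
d -46.1 lat 2.7 z 206.6 mm yaw y 77.49140950763848 [-0.6321  0.3156 -3.2364] [0.1398 0.0144 0.0123] 7.251304235982424 49.03082013130188 23.35
['s8'] th,df,zf,lat,yaw [58.7421 37.4542 54.8161  2.2146  2.257 ] cost 0.05021037868162693
```

carry_out(increments="0 0.006 0 0 0;0 0 0 0 0;0 -0.005 0.0015 0 0;0 -0.005 0.0015 0 0;0 -0.005 0.0015 0 0;0 -0.005 0.0015 0 0;0 -0.005 0.005 0 0;0 -0.005 0.005 0 0;0 0 0 0 0;0 0 0 0 0", force=20)

```text
clock: 24.65
eef_pos: [0.5701, 0.1958, 0.1905]
ee_rot: [[-0.976, 0.217, 0.0], [0.217, 0.976, 0.0], [0.0, 0.0, -1.0]]
wrist_force: [0.5, 0.2, -3.1]
finger_gap: 0.007
grip_force: 49.1
```

```bash
python3 -c "
from fit import *
rel();snap('scene','s9');fit(['s9'],[69,32,22,2,0])"
```

```text
d -22.4 lat 2.8 z 190.5 mm yaw y 77.49170304644215 [ 0.5265  0.2467 -3.0831] [ 0.1184  0.0008 -0.0019] 7.027981743139543 49.12666440010071 24.65
['s9'] th,df,zf,lat,yaw [59.1065 61.5382 37.745   2.8229  0.9472] cost 0.04313839027214823
```

carry_out(increments="0 0 -0.004 0 0;0 0 0 0 0.09;0 0 0 0 0.1;0 0 0 0 0.11;0 0 0 0 0.12;0 0 0 0 0.12;0 0 0 0 0.12", force=20)

```text
clock: 25.58
eef_pos: [0.57, 0.1957, 0.1945]
ee_rot: [[-0.976, 0.216, 0.0], [0.216, 0.976, 0.0], [0.0, 0.0, -1.0]]
wrist_force: [1.3, 0.3, 0.2]
finger_gap: 0.0101
grip_force: 0.0
```

```bash
python3 -c "
from fit import *
rel();snap('scene','s10');fit(['s10'],[64,48,32,2,0])"
```

```text
d -22.3 lat 2.7 z 194.5 mm yaw y 77.50045848366125 [1.2583 0.3115 0.2304] [ 0.0321 -0.0105 -0.0132] 10.072766362176354 0.0 25.575
['s10'] th,df,zf,lat,yaw [59.1275 63.5793 14.2634  6.8942  1.4104] cost 0.029534606205250596
```

carry_out(increments="0 0.002 0 0 0.3;0 0 0 0 0.3;0 0 0.008 0 0.3;0 0 0.005 0 0.3;0 0 0 0 0.15;0 0 0 0 0;0 0 0 0 0;0 0 0 0 0", force=20)

```text
clock: 26.62
eef_pos: [0.5702, 0.1975, 0.1814]
ee_rot: [[-0.976, 0.217, -0.0], [0.217, 0.976, -0.0], [0.0, -0.0, -1.0]]
wrist_force: [-0.2, -0.4, -2.1]
finger_gap: 0.0072
grip_force: 23.1
```

```bash
python3 -c "
from fit import *
rel();snap('scene','s11');fit(['s11'],[58,62,6,3,0])"
```

```text
d -24.2 lat 2.6 z 181.4 mm yaw y 77.49602107263362 [-0.1881 -0.4134 -2.0796] [-0.036   0.0193 -0.0483] 7.192852081947055 23.09042751789093 26.625
['s11'] th,df,zf,lat,yaw [58.6323 61.0805  8.4727  2.2969  1.3733] cost 0.03162650602409638
```

carry_out(increments="0 0 -0.005 0 0;0 -0.004 -0.01 0 0;0 -0.004 -0.01 0 0;0 -0.004 -0.01 0 0;0 -0.004 -0.01 0 0;0 0 0 0 0;0 0 0 0 0", force=20)

```text
clock: 27.55
eef_pos: [0.5668, 0.182, 0.2264]
ee_rot: [[-0.976, 0.217, -0.0], [0.217, 0.976, 0.0], [0.0, 0.0, -1.0]]
wrist_force: [-0.1, -0.5, -4.2]
finger_gap: 0.0074
grip_force: 23.0
```

```bash
python3 -c "
from fit import *
rel();snap('scene','s12');fit(['s12'],[68,62,46,3,0])"
```

```text
d -8.3 lat 2.5 z 226.4 mm yaw y 77.48696790538555 [-0.1321 -0.5414 -4.1987] [ 0.1303 -0.0121 -0.0087] 7.370558950048997 22.951779654831626 27.55
['s12'] th,df,zf,lat,yaw [61.07   68.688  49.0589  2.9525  0.7924] cost 0.03541364296081277
```

carry_out(increments="0 0.004 0.01 0 0;0 0.004 0.01 0 0;0 0.004 0.01 0 0;0 0.004 0.01 0 0;0 0 0.0045 0 0;0 0 0 0 0;0 0 0 0 0.15;0 0 0 0 0.2;0 0 -0.0055 0 0.2;0 0 0 0 0.2;0 0 0 0 0;0 0 0 0 0;0 0 0 0 0", force=20)

```text
clock: 29.22
eef_pos: [0.5704, 0.1977, 0.1874]
ee_rot: [[-0.976, 0.216, -0.0], [0.216, 0.976, 0.0], [0.0, 0.0, -1.0]]
wrist_force: [-0.4, 0.4, -0.8]
finger_gap: -0.0003
grip_force: 0.0
```

```bash
python3 -c "
from fit import *
rel();snap('scene','s13');fit(['s13'],[58,62,6,3,0])"
```

```text
d -24.3 lat 2.7 z 187.4 mm yaw y 77.4972240554154 [-0.3603  0.3507 -0.7887] [-0.0195  0.0422  0.0275] -0.28819082380256533 0.0 29.225
['s13'] th,df,zf,lat,yaw [57.2053 64.3942  7.27    3.0099  0.7902] cost 0.028469750889679714
```

carry_out(increments="0 0 0 0 0.25;0 0 0 0 0.25;0 0 0 0 0.25;0 0 0.0045 0 0.25;0 0 0 0 0.15;0 0 0 0 0;0 0 0 0 0;0 0 0 0 0", force=20)

```text
clock: 30.28
eef_pos: [0.5702, 0.1976, 0.1829]
ee_rot: [[-0.976, 0.216, -0.001], [0.216, 0.976, -0.0], [0.0, -0.0, -1.0]]
wrist_force: [-0.6, -0.2, -2.8]
finger_gap: 0.0067
grip_force: 20.1
```

carry_out(increments="0 0 -0.005 0 0;0 -0.003 -0.008 0 0;0 -0.003 -0.008 0 0;0 -0.003 -0.008 0 0;0 -0.003 -0.008 0 0;0 0 0 0 0;0 0 0 0 0")

```text
clock: 31.15
eef_pos: [0.5677, 0.1859, 0.2199]
ee_rot: [[-0.976, 0.217, -0.0], [0.217, 0.976, 0.0], [0.0, 0.0, -1.0]]
wrist_force: [-0.9, -0.2, -2.9]
finger_gap: 0.0065
grip_force: 20.8
```

```bash
python3 -c "
from fit import *
rel();snap('scene','s14');fit(['s14'],[65,62,40,3,0])"
```

```text
d -12.2 lat 2.6 z 219.9 mm yaw y 77.49271955970377 [-0.8851 -0.2304 -2.9394] [ 0.1103 -0.0158 -0.006 ] 6.532012855015639 20.767122170655057 31.15
['s14'] th,df,zf,lat,yaw [69.6594 43.3883 40.2308 12.8233  1.3711] cost 0.035538005923000986
```

```bash
sed -i 's/        return t$/        return t+((p[3]-PL)\/5)**2*.05+(p[4]\/2)**2*.02/; s/^XS=-61/XS=-61;PL=2.7/' fit.py; python3 -c "
from fit import *
for t in(62,66,70):fit(['s14'],[t,55,40,3,0])
for t in(62,66,70):fit(['s14','w7'][:1],[t,45,35,3,0])"
```

```text
['s14'] th,df,zf,lat,yaw [69.5665 36.7525 29.6923  2.7    -0.    ] cost 0.03774834437086093
['s14'] th,df,zf,lat,yaw [69.3021 37.2388 28.6434  2.7     0.    ] cost 0.03830779480346436
['s14'] th,df,zf,lat,yaw [69.089  37.1575 29.3815  2.6277  0.4902] cost 0.03230507863174567
['s14'] th,df,zf,lat,yaw [68.7005 38.3251 29.5657  2.7943  0.4969] cost 0.03287017043939767
['s14'] th,df,zf,lat,yaw [68.921  39.8519 33.1823  5.3837  0.6463] cost 0.047586419753056136
['s14'] th,df,zf,lat,yaw [69.7975 35.5452 29.4249  2.7462  0.6739] cost 0.033368541028956186
```

carry_out(increments="0 0.003 0 0 0;0 0.0025 0.002 0 0;0 0 0.003 0 0;0 0 0.003 0 0;0 0 0.003 0 0;0 0 0 0 0")

```text
clock: 31.95
eef_pos: [0.5687, 0.1911, 0.2086]
ee_rot: [[-0.976, 0.217, -0.001], [0.217, 0.976, -0.0], [0.001, -0.0, -1.0]]
wrist_force: [-0.7, -0.9, -2.4]
finger_gap: 0.0063
grip_force: 20.9
```

```bash
python3 -c "
from fit import *
rel();snap('scene','s15')
for t in(66,70):fit(['s15'],[t,35,20,2.7,0])"
```

```text
d -17.6 lat 2.5 z 208.6 mm yaw y 77.49543026704498 [-0.7391 -0.9351 -2.3534] [-0.0297  0.0586  0.0334] 6.2571680018588305 20.922452652594075 31.95
['s15'] th,df,zf,lat,yaw [67.8442 35.9268 17.6722  2.6771  0.228 ] cost 0.037690625225745504
['s15'] th,df,zf,lat,yaw [68.439  35.0871 19.3817  3.1363  0.5123] cost 0.03893738324526225
```

carry_out(increments="0 0 0.002 0 0;0 0 0.002 0 0;0 0 0.002 0 0;0 0 0 0 0")

```text
clock: 32.5
eef_pos: [0.5699, 0.1911, 0.2056]
ee_rot: [[-0.976, 0.216, 0.003], [0.216, 0.976, -0.0], [-0.003, 0.001, -1.0]]
wrist_force: [-3.1, -2.7, 13.0]
finger_gap: 0.0063
grip_force: 23.4
```

```bash
python3 -c "
from fit import *
rel();snap('scene','s16')
for t in(66,70):fit(['s16'],[t,35,14,2.7,0])
a=cv2.imread('pics/s16.png')[110:300,330:540];a=cv2.resize(a,None,fx=2.8,fy=2.8,interpolation=cv2.INTER_CUBIC);cv2.imwrite('pics/v10.png',a)"
```

```text
d -17.8 lat 3.7 z 205.6 mm yaw y 77.50456661644144 [-3.0916 -2.7295 12.9573] [-0.4182  0.6431 -0.028 ] 6.333812075637719 23.420677382382564 32.5
['s16'] th,df,zf,lat,yaw [67.3149 37.1099 15.4484  2.7406  0.2862] cost 0.03453005555688356
['s16'] th,df,zf,lat,yaw [68.3254 36.6266 15.014   2.6643  0.144 ] cost 0.03704383111098959
```

carry_out(increments="0 0 -0.0025 0 0;0 0 0 0 0;0 0 0 0 0.12;0 0 0 0 0.15;0 0 -0.001 0 0.15;0 0 0 0 0.15;0 0 0 0 0;0 0 0 0 0;0 0 0 0 0")

```text
clock: 33.67
eef_pos: [0.569, 0.1913, 0.2065]
ee_rot: [[-0.976, 0.216, -0.0], [0.216, 0.976, 0.0], [0.0, 0.0, -1.0]]
wrist_force: [-0.7, -0.1, 0.1]
finger_gap: -0.0003
grip_force: 0.0
```

```bash
python3 -c "
from fit import *
rel();snap('scene','s17')
for t in(66,70):fit(['s17'],[t,36,14,2.7,0])
"
```

```text
d -17.8 lat 2.7 z 206.5 mm yaw y 77.49865993562724 [-0.7179 -0.0525  0.0591] [ 0.027   0.0491 -0.0009] -0.26602282649303305 0.0 33.675
['s17'] th,df,zf,lat,yaw [69.3306 37.6286  6.9095  2.7     0.    ] cost 0.036307053941914524
['s17'] th,df,zf,lat,yaw [69.1449 38.0255  7.0745  2.7     0.    ] cost 0.03630705394190872
```

carry_out(increments="0 0 -0.03 0 0;0 0 -0.04 0 0;0 -0.03 0 0 0;0 -0.05 0 0 0;0 -0.05 0 0 0;0 0 0 0 0;0 0 0 0 0")

```text
clock: 34.6
eef_pos: [0.5411, 0.0647, 0.2767]
ee_rot: [[-0.976, 0.217, 0.0], [0.217, 0.976, 0.001], [-0.0, 0.001, -1.0]]
wrist_force: [-0.2, 0.8, -0.2]
finger_gap: -0.0001
grip_force: 0.0
```

```bash
python3 -c "
from fit import *
rel();snap('scene','s18');snap('wrist','w18');snap('top','t18')
fit(['s18'],[69,36,6,2.7,0]);fit(['w18'],[69,36,6,2.7,0]);p=fit(['w18','s18'],[69,36,6,2.7,0])
a=cv2.imread('pics/s18.png')[150:290,340:480];a=cv2.resize(a,(420,420),interpolation=cv2.INTER_CUBIC)
b=cv2.resize(cv2.imread('pics/w18.png'),(380,285));t=cv2.imread('pics/t18.png')[140:310,200:430];t=cv2.resize(t,(380,281),interpolation=cv2.INTER_CUBIC)
c=np.zeros((590,800,3),np.uint8);c[:420,:420]=a;c[:285,420:]=b;c[290:571,420:]=t;cv2.imwrite('pics/v10.png',c)"
```

```text
d 111.8 lat 2.9 z 276.7 mm yaw y 77.44910143230267 [-0.1936  0.8011 -0.2472] [ 0.067  -0.0123 -0.0367] -0.14630223761363753 0.0 34.6
['s18'] th,df,zf,lat,yaw [69.4731 37.3205  6.5438  2.7    -0.    ] cost 0.032157676348547715
['w18'] th,df,zf,lat,yaw [68.3891 37.8584  8.9331  2.0497 -0.0031] cost 0.038222655963349145
['w18', 's18'] th,df,zf,lat,yaw [68.1425 37.7563  7.3436  2.0639  0.0088] cost 0.09055338035329552
```

View pics/v10.png

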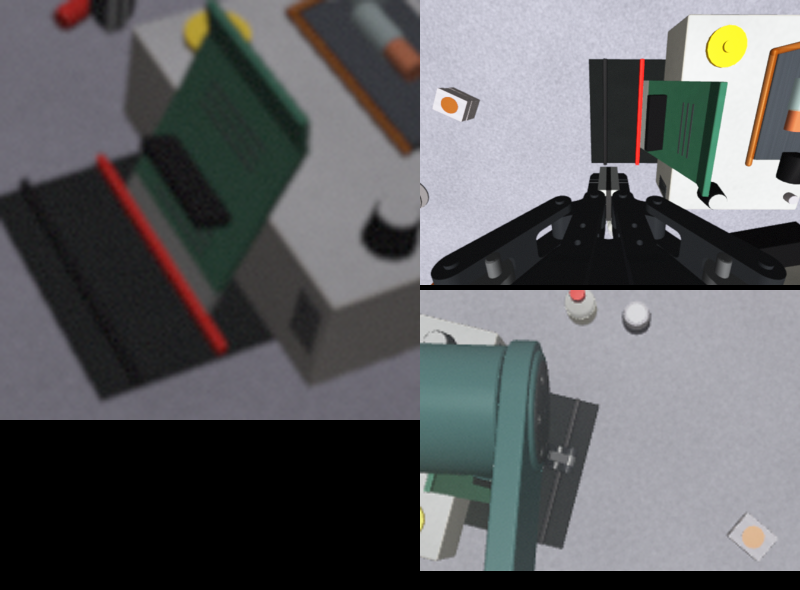

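The last picture shows the cover standing square, with its foot in the slot directly behind the red rib (rib from (100,157) to (222,350)). The pile is untouched and square.

```bash
python3 -c "
from bench import bot
print(bot.hand_in())"
```

```text
the job is handed in; nothing more can be done
None
```

Job handed in at about 35 s on the robot clock: the loose frame is squarely on the pile, and the green cover leans at about 69–70° against the wall, centred to within about 3 mm, with its foot close behind the red rib (it settled there as I released it); hand-in gave no verdict.

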